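# Read the middle-sized puck with a contact scanner wand

### The job

Take the contact scanner wand out of its holder and read the middle-sized of the three round pucks on the sloping rests: set the wand's nose squarely on the spot at the centre of the puck's face, push the spring nose about half way in (not to its stop) and hold it still there for two seconds. Then hang the wand upright in its holder again, gently, so that its collar sits on the holder's top. Leave the other two pucks and their rests alone, and do not shift the loose gear and cup.

Things in the scene. Friction and masses are not known exactly. Their poses are not given: they have to be found in the camera images.
- wand: Loose scanner wand, 0.15 kg, hanging upright in the holder. Origin on its axis at the underside of its collar; z from nose to grip. Collar 34 x 34 x 6 mm (z 0 to 6); square 22 x 22 mm grip, z 6 to 70, flats along x and y, to be grasped there; round 18 mm barrel to z -36, tapering to 13 mm at z -45; 10 mm steel nose ends at z -60. Alike on all four sides.
- nose (a joint): How far the wand's spring nose is pushed in: 0 = fully out, 0.010 m = at its stop. It takes 0.8 N to start it and 0.4 N more for every mm (2.8 N half way, 4.8 N at the stop). A reading is taken between 3 and 8 mm.
- nose_tip (a point): Centre of the flat 10 mm end of the nose; moves with the nose.
- holder: Fixed grey wand holder, 90 x 90 mm foot, origin at the centre of its underside, z up. Top plate 76 x 76 mm, upper face 78 mm above the bench, with a round 25 mm hole, chamfered 2 mm, on the axis; foot's top at 8 mm. The wand hangs with its collar on the top plate, the barrel loose in the hole, the nose free.
- rest_small: Fixed plywood rest with the smallest puck. Origin at bench level under the centre of its sloping plate; z up. Base 82 x 64 mm (x -35 to +47 mm); the slope looks to its -x side; the plate's top edge is about 80 mm above the bench. The three rests are alike and stand in any order.
- plate_small: Its 64 mm square plate; origin mid upper face, 60 mm above the bench; z = outward normal (35 deg from vertical, leaning to the rest's -x), x up the slope, y level. A grey round puck, 28 mm diameter, lies centred on z, face parallel to the plate, 8 mm dark spot at its centre. It stands 6 to 20 mm proud: unknown each time, feel for it; it does not give under the nose.
- rest_mid: Fixed plywood rest with the middle-sized puck. Origin at bench level under the centre of its sloping plate; z up. Base 82 x 64 mm (x -35 to +47 mm); the slope looks to its -x side; the plate's top edge is about 80 mm above the bench. The three rests are alike and stand in any order.
- plate_mid: Its 64 mm square plate; origin mid upper face, 60 mm above the bench; z = outward normal (35 deg from vertical, leaning to the rest's -x), x up the slope, y level. A grey round puck, 36 mm diameter, lies centred on z, face parallel to the plate, 8 mm dark spot at its centre. It stands 6 to 20 mm proud: unknown each time, feel for it; it does not give under the nose.
- rest_large: Fixed plywood rest with the largest puck. Origin at bench level under the centre of its sloping plate; z up. Base 82 x 64 mm (x -35 to +47 mm); the slope looks to its -x side; the plate's top edge is about 80 mm above the bench. The three rests are alike and stand in any order.
- plate_large: Its 64 mm square plate; origin mid upper face, 60 mm above the bench; z = outward normal (35 deg from vertical, leaning to the rest's -x), x up the slope, y level. A grey round puck, 44 mm diameter, lies centred on z, face parallel to the plate, 8 mm dark spot at its centre. It stands 6 to 20 mm proud: unknown each time, feel for it; it does not give under the nose.
- gear: Loose grey printed gear lying on the bench, 46 mm across, 16 mm high; a bystander. Origin at its underside.
- resin_cup: Loose clear cup standing on the bench, 62 mm across, 53 mm high; a bystander. Origin at its underside.
Mind the look-alikes: they are no part of the job. What is shaped like the holder but red is not meant.

How it is judged:
On the way, in this order (a step that is already met when the one before it is completed fails the run):
1. the wand is lifted out of its holder, its nose clear above the holder's top (z of wand in the frame of holder above 0.135 m), for 0.1 s.
2. nose on the middle puck within 6 mm of its centre, wand within 8 degrees of square, nose 3 to 8 mm in, wand still (under 15 mm/s and 0.2 rad/s), for 1.5 s (contact force between wand and rest_mid above 0.8 N and x of nose_tip in the frame of plate_mid between -0.006 and 0.006 m and y of nose_tip in the frame of plate_mid between -0.006 and 0.006 m and angle between the z axis of wand and the z axis of plate_mid, either way round below 0.14 rad and value of joint nose between 0.003 and 0.008 m and linear speed of wand below 0.015 m/s and angular speed of wand below 0.2 rad/s), for 1.5 s.
At the end, for the whole second after the job is handed in: The wand hangs at rest and released in its holder: axis within 7 mm of the holder's, collar underside within 2.5 mm of the holder's top face, within 5 degrees of upright, grip up, nose fully out (horizontal distance between wand and holder below 0.007 m and z of wand in the frame of holder between 0.0755 and 0.0805 m and angle between wand's own z axis and vertical below 0.09 rad and linear speed of wand below 0.01 m/s and value of joint nose below 0.0015 m and contact force between wand and the fingers below 0.05 N); the robot touches nothing.
It fails at once if the nose is driven to its stop (over 9.5 mm in) (value of joint nose above 0.0095 m).
It fails at once if the wand (over 0.5 N) or the robot (over 2 N) touches the small or large puck or its rest (contact force between wand and rest_small above 0.5 N or contact force between wand and rest_large above 0.5 N or contact force between any of the fingers, the arm and rest_small above 2 N or contact force between any of the fingers, the arm and rest_large above 2 N).
It fails at once if the wand is forced into its holder (over 40 N) (contact force between wand and holder above 40 N).
It fails at once if the wand is let go in the air (collar more than 8 mm above its seat, no finger on it) (z of wand in the frame of holder above 0.086 m and contact force between wand and the fingers below 0.05 N).
It fails at once if the gear or the cup is shifted by more than 20 mm (distance of any of gear, resin_cup from where it was at the start of the episode above 0.02 m).
It also fails if it takes over 51 s, if anything falls off the work surface, if the arm or the gripper's body presses on something with over 40 N, if the wrist force passes 120 N, or if a joint passes its speed limit or range.

### The arm

A 6-joint arm with a two-finger parallel gripper is mounted at the origin on a cart in front of the work surface, level with it; the furniture and walls round the work are solid. World frame = base frame: x ahead of the robot, y to its left, z up, the work surface at z = 0. Lengths are in m, angles in rad, forces in N, time in s.
With the tool pointing down it reaches from about 0.275 to 0.825 m from the base axis. Payload 5.2 kg.
Tool frame: the origin (TCP) lies midway between the tips of the shut fingers; the grasp point (between the pads) lies 19 mm behind it; z points along the fingers, y is the line along which they close (so a half turn about z gives the same grasp; the last joint's range is limited). The gripper opens to 93 mm and grips with 3 to 60 N. Pads are 15 mm wide; open, the fingers measure 128 mm over their backs; the gripper's body (75 mm by 188 mm) begins 65 mm behind the grasp point.
Start: joints at [1.032, 0.259, 1.535, -0, 1.348, -0.203], TCP at [0.181, 0.519, 0.219] pointing down, gripper open.
Joint ranges: [-3.14, 3.14], [-0.91, 2.08], [0.19, 2.58], [-1.22, 4.36], [0.22, 2.71], [-3.12, 3.12]. Speed limits (rad/s): [2.57, 2.57, 3.14, 3.14, 3.14, 3.14].

### API

Orientations are given as [roll, pitch, yaw] about the fixed x, y, z axes, in that order (R = Rz(yaw) Ry(pitch) Rx(roll)).
In Python, from cell import env gives the robot as it stands. The module is installed in compiled form; this text tells all that it offers.
- The arm moves only by the shell command python3 -m inch 'ROWS' [OPENING] [FORCE]. ROWS is rows parted by semicolons, their numbers by spaces, 1 to 5 of them, each of 6 numbers: dx, dy, dz in m, then a rotation vector rx, ry, rz in rad; each row shifts and turns the commanded pose from where the row before left it, along the tool's axes as they then stand; what a row does not reach is not made up. A row lasts 1/8 s, in which the tool goes at most 0.0625 m and 0.188 rad, less where a joint would pass 70% of its speed; a pose out of reach is approached as far as the arm can. OPENING is the finger opening in m, set as the command begins (- or left out keeps the last). The fingers move at their own pace and stop on an object; FORCE is the grip in N (left out, the last holds). Time passes only in rows, so rows that do not move let the fingers close. It prints the time, the measured TCP pose, the force, the opening and the grip force at its end.
- env.sense(): the state, without advancing time (a new reading comes with each control period).
- env.get_image(name): name is "scene" or "side" or "wrist"; returns a dict with "image" (480x640x3 uint8, red, green, blue), "fx", "fy", "cx", "cy" (pixels), "k1" (the pictures are not rectified: a ray, as slopes to the right and down, at radius r is drawn at 1 + k1 r^2 times it, then the intrinsics apply), "pose" (4x4, takes a point from camera to world coordinates). Camera axes: x right, y up, looking along -z (the intrinsics and any distortion apply to the point x, -y, -z); pixel columns grow to the right and rows downward; lengths in m; the calibration is good to about 2 mm. A picture is of the moment at which its call begins. There is no depth.
- env.sign_off(): hands the job in; it is judged then, once.
Trained networks look in a picture, given as the dict that the camera call returned (one of the last four; its "shot" number tells which), for a name from the list of things; names that differ only in an ending like _2 or _b are one class to them, and where a whole thing is asked for, a point or a joint stands for the part that bears it (a point fixed in the world has none). Each returns a list of dicts, best first, with "conf" (0 to 1); they miss things now and then, are a little off and sometimes report something else, mostly with a low value. They report only what shows in the picture. A call takes as long as a camera call. They do not tell look-alikes from the thing itself.
- env.boxes_of(picture, label): "location" ([column, row] in pixels, amid what is visible of it).
- env.cut_out(picture, label): "pixels" (480x640 bool, what is visible of it) and "location" ([column, row] in pixels, amid what is visible of it).
- env.place_of(picture, label): "location" ([column, row] in pixels: a listed point, or the origin of a listed thing).
The state is a dict: "t": time; "joint_pos": joint angles; "qvel": joint speeds; "tau": joint torques, N m; "ee_pos": TCP position; "ee_rot": TCP orientation; "ft_force": force on the tool from outside, world axes, zero at the start; "ft_torque": the same for the moment, N m; "finger_gap": finger opening in m; "finger_force": force on a finger pad.
Only numpy, scipy, OpenCV 4.12 (cv2) and the standard library are available. Lean on these libraries where they do the work, as an engineer would, in place of code of your own. Each camera call takes 0.05 s, during which the arm holds its last target. There are 200 camera calls.

## Working session

There is one attempt and no reset: what is moved stays moved. The work goes in short steps, Python scripts to look and compute and a shell command to move; the robot and the scene stay as the last step left them, time stands still between calls to the robot, and variables do not carry over. Pictures are saved under pics/ and viewed, at most 10 in all, crops included, and the job is handed in when it is done.

```bash
mkdir -p pics
cat > h.py <<'E'
import numpy as np, cv2
from cell import env
from scipy.spatial.transform import Rotation as R
def ray(p,uv):
    x=(uv[0]-p["cx"])/p["fx"]; y=(uv[1]-p["cy"])/p["fy"]
    rd=np.hypot(x,y); r=rd
    for _ in range(20): r=rd/(1+p["k1"]*r*r)
    s=r/rd if rd>0 else 1
    T=np.array(p["pose"]); d=T[:3,:3]@np.array([x*s,-y*s,-1]); return T[:3,3],d/np.linalg.norm(d)
def onz(p,uv,z):
    o,d=ray(p,uv); return o+d*(z-o[2])/d[2]
def proj(p,X):
    T=np.array(p["pose"]); c=T[:3,:3].T@(np.asarray(X)-T[:3,3]); x,y=c[0]/-c[2],-c[1]/-c[2]
    k=1+p["k1"]*(x*x+y*y); return np.array([x*k*p["fx"]+p["cx"],y*k*p["fy"]+p["cy"]])
def save(p,n): cv2.imwrite("pics/"+n+".png",p["image"][:,:,::-1])
def tri(p1,u1,p2,u2):
    o1,d1=ray(p1,u1);o2,d2=ray(p2,u2)
    s=np.linalg.lstsq(np.c_[d1,-d2],o2-o1,rcond=None)[0]
    a,b=o1+d1*s[0],o2+d2*s[1]; return (a+b)/2,np.linalg.norm(a-b)
E
python3 - <<'E'
from h import *
np.set_printoptions(precision=3,suppress=True)
print(env.sense())
for n in("scene","side"):
    p=env.get_image(n); save(p,n+"0"); print(n,p["fx"],p["k1"],np.array(p["pose"]))
    for l in ["wand","holder","rest_mid","rest_small","rest_large","plate_mid","plate_small","plate_large","gear","resin_cup"]:
        try: print(l,[(np.round(d["location"],1),round(d["conf"],2)) for d in env.place_of(p,l)[:4]])
        except Exception as e: print(l,e)
E
```

```text
{'t': 0.0, 'joint_pos': array([ 1.032,  0.259,  1.536,  0.   ,  1.348, -0.203]), 'qvel': array([ 0.001,  0.001,  0.001, -0.001,  0.003,  0.   ]), 'tau': array([  0.   , -43.73 , -28.401,   0.072,   0.041,  -0.   ]), 'ee_pos': array([0.181, 0.519, 0.218]), 'ee_rot': array([-3.14 , -0.   ,  2.806]), 'ft_force': array([-0.297, -0.468, -0.497]), 'ft_torque': array([ 0.021,  0.022, -0.018]), 'finger_force': 0.0, 'finger_gap': 0.09301933322278035}
scene 560.2399933455246 -0.1671600242893494 [[ 0.866  0.382 -0.323  0.091]
 [-0.5    0.652 -0.57  -0.799]
 [-0.007  0.655  0.756  1.075]
 [ 0.     0.     0.     1.   ]]
wand [(array([366.5, 331.8]), 0.81)]
holder [(array([338.4, 298.7]), 0.98), (array([362., 351.]), 0.91), (array([283.8, 334.6]), 0.81), (array([333.1, 214.8]), 0.66)]
rest_mid [(array([323.5, 181.6]), 0.86), (array([333. , 200.3]), 0.3)]
rest_small [(array([373.4, 262.5]), 0.97)]
rest_large [(array([333.2, 213.6]), 0.64)]
plate_mid [(array([364.4, 353.9]), 0.67), (array([320.2, 166.7]), 0.63), (array([375.4, 265.7]), 0.21)]
plate_small [(array([377.4, 248.1]), 0.95)]
plate_large [(array([332.4, 202.6]), 0.62)]
gear [(array([291.9, 225.2]), 0.63)]
resin_cup [(array([398.7, 283.2]), 0.67)]
side 610.157483428335 -0.044978275297909584 [[-1.     0.008  0.02   0.513]
 [ 0.011 -0.62   0.784  0.84 ]
 [ 0.019  0.784  0.62   0.77 ]
 [ 0.     0.     0.     1.   ]]
wand [(array([335.2, 169.5]), 0.76)]
holder [(array([329.2, 242.2]), 0.98), (array([400.2, 234.9]), 0.97), (array([333.5, 205.8]), 0.7)]
rest_mid [(array([222.5, 382.1]), 0.9)]
rest_small [(array([259.5, 255.7]), 0.9)]
rest_large [(array([251.2, 319.5]), 0.62), (array([336.8, 172.1]), 0.25), (array([249.3, 232.2]), 0.2)]
plate_mid [(array([218.3, 357.6]), 0.58)]
plate_small [(array([257.4, 232.2]), 0.73)]
plate_large [(array([253.3, 297.1]), 0.88)]
gear [(array([319.3, 338.1]), 0.74)]
resin_cup [(array([245.2, 230.1]), 0.68)]
```

View pics/scene0.png

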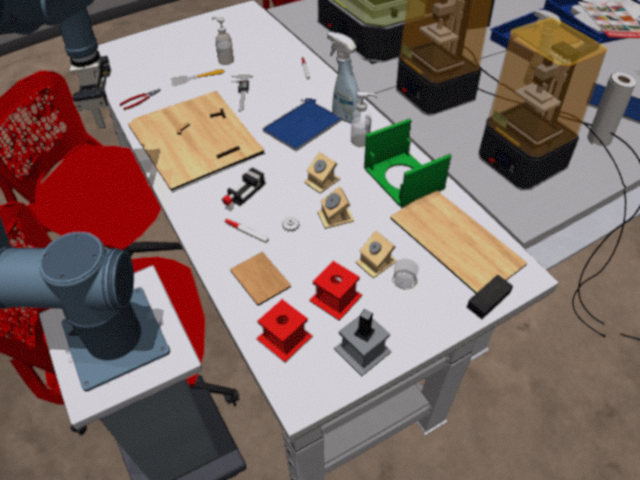

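View pics/side0.png

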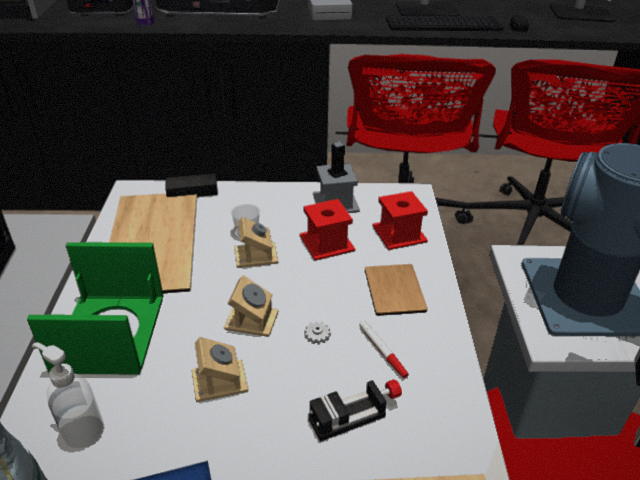

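The grey holder with the wand is at about scene (362,345), side (337,190). The mid puck is the rearmost rest, at scene (322,173), side (221,355). The large one is at side (255,296) and the small one at side (259,230).

Run:
```python
from h import *
np.set_printoptions(precision=4,suppress=True)
s=env.get_image("scene"); d=env.get_image("side"); w=env.get_image("wrist")
S={"wand":(366.5,331.8),"holder":(362,351),"rest_mid":(323.5,181.6),"rest_small":(373.4,262.5),"rest_large":(333.2,213.6),"plate_mid":(320.2,166.7),"plate_small":(377.4,248.1),"plate_large":(332.4,202.6),"gear":(291.9,225.2),"cup":(398.7,283.2)}
D={"wand":(335.2,169.5),"holder":(333.5,205.8),"rest_mid":(222.5,382.1),"rest_small":(259.5,255.7),"rest_large":(251.2,319.5),"plate_mid":(218.3,357.6),"plate_small":(257.4,232.2),"plate_large":(253.3,297.1),"gear":(319.3,338.1),"cup":(245.2,230.1)}
for k in S: print(k,*tri(s,S[k],d,D[k]))
print(np.array(w["pose"]),w["fx"],w["k1"])
a=cv2.resize(s["image"][140:240,270:370],None,fx=4,fy=4,interpolation=cv2.INTER_CUBIC)
b=cv2.resize(d["image"][320:420,170:270],None,fx=4,fy=4,interpolation=cv2.INTER_CUBIC)
cv2.imwrite("pics/mid.png",np.hstack([a,b])[:,:,::-1])
```

```text
wand [ 0.4728 -0.3125  0.082 ] 0.002057741046108537
holder [ 0.4733 -0.3047 -0.0088] 0.0043297272684702645
rest_mid [ 0.665   0.2033 -0.005 ] 0.0055980983969660635
rest_small [ 0.6267 -0.1134 -0.0007] 0.0012271771515230815
rest_large [0.6249 0.0742 0.0057] 0.004383646569629188
plate_mid [0.6613 0.2057 0.0536] 0.004193247153225184
plate_small [ 0.6296 -0.1176  0.0557] 0.0016670736939485551
plate_large [0.6189 0.069  0.0545] 0.00431336489786191
gear [ 0.5103  0.1033 -0.007 ] 0.0069986781183453695
cup [ 0.6551 -0.1956 -0.0025] 0.01938288827347257
[[ 0.3304 -0.9149 -0.2317  0.1162]
 [ 0.9438  0.3201  0.0821  0.5412]
 [-0.0009 -0.2459  0.9693  0.3848]
 [ 0.      0.      0.      1.    ]] 398.64809297690243 -0.04070580399542852
```

View pics/mid.png

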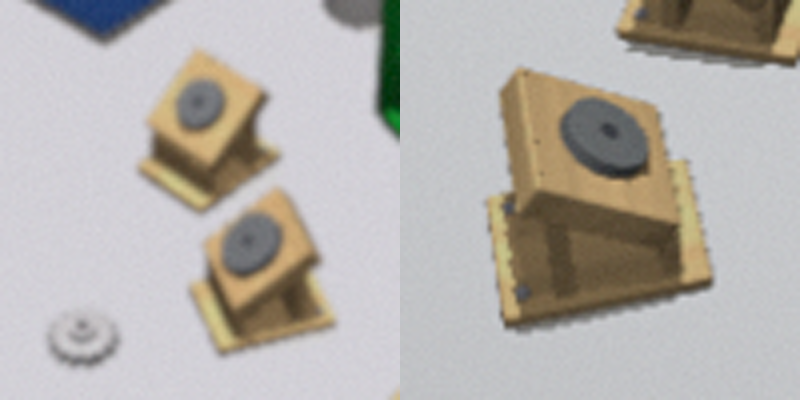

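Mid puck confirmed: its disc is smaller than the large one on the neighbouring rest. Next I go above it to see it with the wrist camera.

```bash
python3 -m inch '-0.056 -0.0144 0 0 0 0;-0.056 -0.0144 0 0 0 0;-0.056 -0.0144 0 0 0 0;-0.056 -0.0144 0 0 0 0;-0.056 -0.0144 0 0 0 0' 0.06; python3 -m inch '-0.056 -0.0144 0 0 0 0;-0.056 -0.0144 0 0 0 0;-0.056 -0.0144 0 0 0 0;-0.056 -0.0144 0 0 0 0;-0.056 -0.0144 0 0 0 0'; python3 -m inch '0 0 0 0 0 0;0 0 0 0 0 0'
python3 - <<'E'
from h import *
p=env.get_image("wrist"); save(p,"w1")
for l in("plate_mid","rest_mid"): print(l,[(np.round(d["location"],1),round(d["conf"],2)) for d in env.place_of(p,l)[:3]])
import pickle; pickle.dump(p,open("w1.pkl","wb"))
E
```

```text
t: 1.88
ee_pos: [0.4233, 0.3579, 0.2188]
ee_rot: [3.141, 0.0, 2.806]
ft_force: [0.6, 0.9, 0.3]
finger_gap: 0.0603
finger_force: 0.0
t: 2.5
ee_pos: [0.664, 0.1976, 0.2186]
ee_rot: [3.141, 0.0, 2.806]
ft_force: [-0.2, 0.0, -0.0]
finger_gap: 0.0597
finger_force: 0.0
t: 2.75
ee_pos: [0.662, 0.1989, 0.2181]
ee_rot: [-3.141, -0.002, 2.805]
ft_force: [0.4, -0.1, 0.6]
finger_gap: 0.06
finger_force: 0.0
plate_mid [(array([324.8, 215.6]), 0.72)]
rest_mid [(array([320.1, 202.1]), 0.61)]
```

View pics/w1.png

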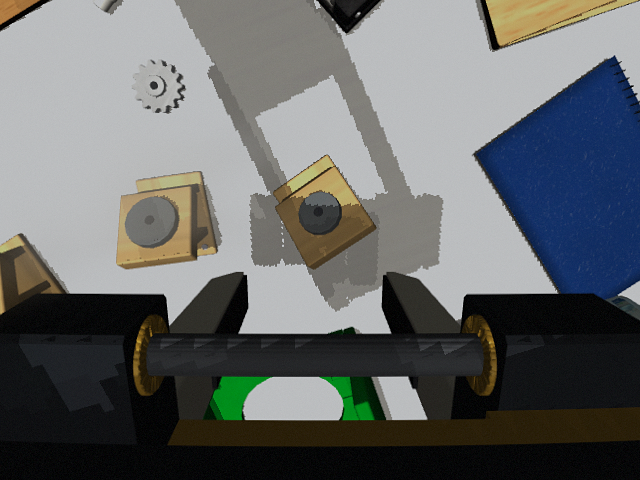

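The wrist picture shows the mid puck at (319,212). The plate corners are at (375,227), (317,268), (276,209) and (335,167), with the low edge toward the top. Now I fit the pose.

Run:
```python
from h import *
import pickle
from scipy.optimize import least_squares
np.set_printoptions(precision=4,suppress=True)
w=pickle.load(open("w1.pkl","rb")); s=env.get_image("scene"); d=env.get_image("side")
g=cv2.cvtColor(w["image"],cv2.COLOR_RGB2GRAY)
a=np.deg2rad(35)
def pts(v):
    x,y,psi,h=v; Rr=R.from_euler("z",psi).as_matrix()
    xp=Rr@[np.cos(a),0,np.sin(a)]; yp=Rr@[0,1,0]; n=Rr@[-np.sin(a),0,np.cos(a)]; o=np.array([x,y,.06])
    P=lambda i,j:o+.032*(i*xp+j*yp)
    B=lambda i,j:np.array([x,y,0])+Rr@[i,j,0]
    sp=o+h*n
    return [(w,P(1,1),(375,227)),(w,P(1,-1),(317,268)),(w,P(-1,-1),(276,209)),(w,P(-1,1),(335,167)),
      (w,sp,(319,212)),(s,sp,(320,165.5)),(d,sp,(222,352.5)),(d,B(.047,.032),(197,401.2)),(d,B(-.035,.032),(248,390.7))]
f=lambda v:np.concatenate([(proj(c,X)-u) for c,X,u in pts(v)])
r=least_squares(f,[.665,.2,.28,.01],loss="soft_l1",f_scale=1.5)
print(r.x,np.rad2deg(r.x[2])); print(f(r.x).reshape(-1,2))
x,y,psi,h=r.x
print("spot",pts(r.x)[4][1])
# spot refine
b=cv2.resize(w["image"][140:280,260:400],None,fx=4,fy=4,interpolation=cv2.INTER_CUBIC)
c=cv2.resize(d["image"][140:220,290:390],None,fx=4,fy=4,interpolation=cv2.INTER_CUBIC)
```

```text
[0.6612 0.2052 0.282  0.0084] 16.15678960546062
[[ 0.7008 -2.5464]
 [-7.4044  1.2622]
 [-0.8788  0.059 ]
 [ 0.3818 -0.9807]
 [ 0.5526  1.2799]
 [-0.324  -1.8567]
 [-0.0261 -1.0793]
 [-1.1623  1.3193]
 [ 0.2207  0.3976]]
spot [0.6566 0.2039 0.0669]
```

```bash
python3 -m inch '0.001 -0.0535 -0.004 0 0 0;0.001 -0.0535 -0.004 0 0 0;0.001 -0.0535 -0.004 0 0 0;0.001 -0.0535 -0.004 0 0 0;0.001 -0.0535 -0.004 0 0 0' 0.06; python3 -m inch '0.001 -0.0535 0 0 0 0;0.001 -0.0535 0 0 0 0;0.001 -0.0535 0 0 0 0;0.001 -0.0535 0 0 0 0;0.001 -0.0535 0 0 0 0'; python3 -m inch '0 0 0 0 0 0;0 0 0 0 0 0'
python3 - <<'E'
from h import *
p=env.get_image("wrist"); save(p,"w2")
for l in("wand","holder"): print(l,[(np.round(d["location"],1),round(d["conf"],2)) for d in env.place_of(p,l)[:3]])
import pickle; pickle.dump(p,open("w2.pkl","wb"))
E
```

```text
t: 3.62
ee_pos: [0.5686, -0.0527, 0.2394]
ee_rot: [3.142, 0.001, 2.807]
ft_force: [-0.1, -0.7, 0.2]
finger_gap: 0.0595
finger_force: 0.0
t: 4.25
ee_pos: [0.4762, -0.3037, 0.2393]
ee_rot: [-3.141, 0.001, 2.807]
ft_force: [1.1, -0.8, 0.6]
finger_gap: 0.06
finger_force: 0.0
t: 4.5
ee_pos: [0.4768, -0.3022, 0.2389]
ee_rot: [3.141, 0.0, 2.806]
ft_force: [-0.6, 0.9, -0.6]
finger_gap: 0.0596
finger_force: 0.0
wand [(array([307.2, 209.3]), 0.94)]
holder [(array([377.1,  29.4]), 0.82), (array([308.6, 199.8]), 0.58), (array([456. , 171.3]), 0.55)]
```

View pics/w2.png

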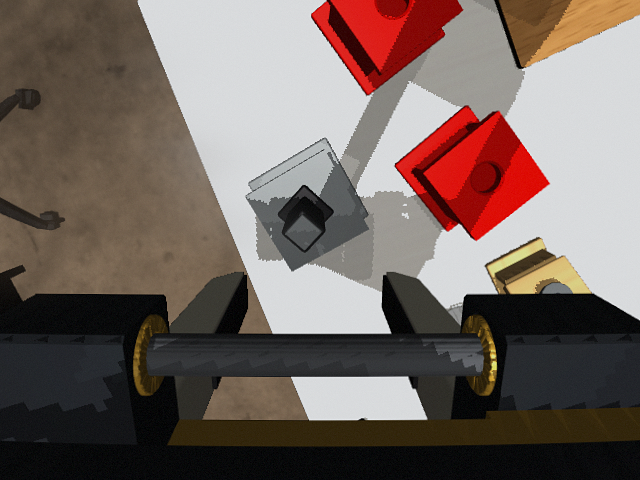

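The wand sits in the holder at about (305,215). Its flats are turned relative to both the holder and the image, so I zoom in for its yaw.

Run:
```python
from h import *
import pickle
p=pickle.load(open("w2.pkl","rb"))
b=p["image"][130:280,240:380]
b=cv2.resize(b,None,fx=4,fy=4,interpolation=cv2.INTER_CUBIC).astype(float)
b=np.clip(255*(b/255)**.6,0,255).astype(np.uint8)
cv2.imwrite("pics/w2c.png",b[:,:,::-1])
```

```text
(no output)
```

View pics/w2c.png

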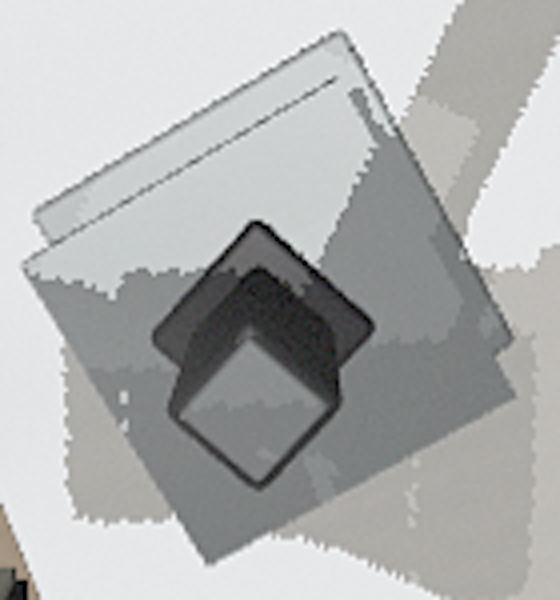

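Run:
```python
from h import *
import pickle
np.set_printoptions(precision=4,suppress=True)
p=pickle.load(open("w2.pkl","rb"))
c=lambda l,z:np.array([onz(p,(240+(u-1.5)/4,130+(v-1.5)/4),z)[:2] for u,v in l])
G=c([(247,332),(338,402),(260,488),(172,412)],.148); print("grip",G.mean(0))
for i in range(4):
    e=G[(i+1)%4]-G[i]; print(np.linalg.norm(e),np.rad2deg(np.arctan2(e[1],e[0])))
C=c([(375,325),(152,337),(257,222)],.084); print("collar",(C[0]+C[1])/2)
for i in(0,1): e=C[2]-C[i]; print(np.linalg.norm(e),np.rad2deg(np.arctan2(e[1],e[0])))
H=c([(22,265),(335,77),(516,397),(208,563)],.078); print("holder",(H[0]+H[2])/2)
for i in range(4):
    e=H[(i+1)%4]-H[i]; print(np.linalg.norm(e),np.rad2deg(np.arctan2(e[1],e[0])))
```

```text
grip [ 0.4686 -0.3083]
0.019076403170001845 32.489029404133014
0.019758766505853467 -60.51318911582226
0.01960207698231159 -151.4432642682479
0.018449641163612588 117.78077761610469
collar [ 0.4679 -0.308 ]
0.03194636773217108 -150.58775225369297
0.03203010584149506 118.10821361636994
holder [ 0.4696 -0.307 ]
0.07487695365933693 101.22413175730813
0.07647165323595172 10.948984812327584
0.07516617980147502 -79.86178330806118
0.07504900191168877 -169.26673779204847
```

```bash
python3 -m inch '0.006 -0.0085 0 0 0 0;0 0 0 0 0 0.181;0 0 0 0 0 0.181;0 0 0 0 0 0.181;0 0 0 0 0 0.181' 0.06;  python3 -m inch '0 0 0 0 0 0;0 0 0 0 0 0'
python3 - <<'E'
from h import *
import pickle
p=env.get_image("wrist"); 
b=cv2.resize(p["image"][100:300,200:400],None,fx=3,fy=3,interpolation=cv2.INTER_CUBIC).astype(float)
cv2.imwrite("pics/w3.png",np.clip(255*(b/255)**.6,0,255).astype(np.uint8)[:,:,::-1])
pickle.dump(p,open("w3.pkl","wb")); print(env.sense()["ee_pos"])
E
```

```text
t: 5.28
ee_pos: [0.4681, -0.3088, 0.2387]
ee_rot: [-3.141, 0.0, 2.077]
ft_force: [-0.2, 0.3, 0.2]
finger_gap: 0.06
finger_force: 0.0
t: 5.52
ee_pos: [0.4682, -0.309, 0.2387]
ee_rot: [-3.141, 0.0, 2.086]
ft_force: [-0.3, 0.1, -0.0]
finger_gap: 0.0599
finger_force: 0.0
[ 0.46821488 -0.30898573  0.23869744]
```

View pics/w3.png

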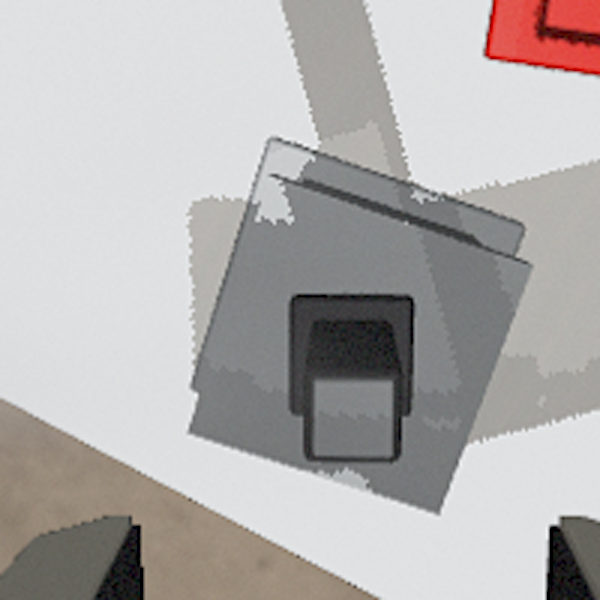

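The wand is now square to the image, with the grip top at crop x 305–400 and y 375–461. I check centring once more.

Run:
```python
from h import *
import pickle
p=pickle.load(open("w3.pkl","rb")); np.set_printoptions(precision=4,suppress=True)
c=lambda l,z:np.array([onz(p,(200+(u-1)/3,100+(v-1)/3),z)[:2] for u,v in l])
print(c([(305,374),(401,374),(401,461),(305,461)],.148).mean(0),c([(290,295),(413,295),(411,415),(290,415)],.084).mean(0))
print(c([(190,433),(270,175),(532,265),(440,514)],.078).mean(0))
```

```text
[ 0.4686 -0.3087] [ 0.4682 -0.3081]
[ 0.4698 -0.3069]
```

```bash
python3 -m inch '0 0 0.035 0 0 0;0 0 0.035 0 0 0;0 0 0.035 0 0 0;0 0 0.036 0 0 0;0 0 0 0 0 0' 0.05; python3 -m inch '0 0 0 0 0 0;0 0 0 0 0 0;0 0 0 0 0 0;0 0 0 0 0 0;0 0 0 0 0 0' 0.0 25
```

```text
t: 6.2
ee_pos: [0.4666, -0.3075, 0.0951]
ee_rot: [-3.14, -0.006, 2.084]
ft_force: [0.2, 0.8, 0.5]
finger_gap: 0.0498
finger_force: 0.0
t: 6.82
ee_pos: [0.469, -0.3095, 0.0989]
ee_rot: [3.141, 0.002, 2.082]
ft_force: [0.8, 0.7, 5.7]
finger_gap: 0.0218
finger_force: 25.0
```

```bash
python3 -m inch '0 0 -0.01 0 0 0;0 0 -0.02 0 0 0;0 0 -0.03 0 0 0;0 0 -0.03 0 0 0;0 0 -0.03 0 0 0';python3 -m inch '0 0 -0.03 0 0 0;0 0 0 0 0 0;0 0 0 0 0 0'
```

```text
t: 7.45
ee_pos: [0.4678, -0.3088, 0.2187]
ee_rot: [-3.141, -0.001, 2.082]
ft_force: [-0.5, 1.1, -1.8]
finger_gap: 0.022
finger_force: 25.0
t: 7.82
ee_pos: [0.4677, -0.3086, 0.2464]
ee_rot: [-3.141, -0.002, 2.082]
ft_force: [0.0, 0.6, -2.5]
finger_gap: 0.0221
finger_force: 25.0
```

```bash
cat >> h.py <<'E'
PSI=np.deg2rad(16.16); O=np.array([.6612,.2052,.06]); a35=np.deg2rad(35)
N=R.from_euler("z",PSI).apply([-np.sin(a35),0,np.cos(a35)])
XP=R.from_euler("z",PSI).apply([np.cos(a35),0,np.sin(a35)]); YP=np.cross(N,XP)
def tool():
    s=env.sense(); return np.array(s["ee_pos"]),R.from_euler("xyz",s["ee_rot"])
def to(P,Rt=None):
    p,r=tool(); print("move tool",r.inv().apply(np.asarray(P)-p))
    z=r.apply([0,0,1]); print("tilt err deg",np.rad2deg(np.arccos(np.clip(z@-N,-1,1))))
    ax=np.cross(z,-N); s=np.linalg.norm(ax)
    if s>1e-6: print("rotvec tool",r.inv().apply(ax/s*np.arctan2(s,z@-N)))
E
python3 - <<'E'
from h import *
np.set_printoptions(precision=4,suppress=True)
print(O+.22*N); to(O+.22*N)
E
```

```text
[0.54   0.1701 0.2402]
move tool [0.3821 0.2972 0.0067]
tilt err deg 35.05999797533907
rotvec tool [-0.5956 -0.1403  0.    ]
```

```bash
python3 -m inch '0.02 0.015 0 0 0 0;0.04 0.031 0 0 0 0;0.04 0.031 0 0 0 0;0.04 0.031 0 0 0 0;0.04 0.031 0 0 0 0'; python3 -m inch '0.04 0.031 0 0 0 0;0.04 0.031 0 0 0 0;0.04 0.031 0 0 0 0;0.04 0.031 0 0 0 0;0.04 0.031 0 0 0 0'; python3 -m inch '0.002 0.003 0.006 -0.1 -0.024 0;0 0 0 -0.15 -0.035 0;0 0 0 -0.15 -0.035 0;0 0 0 -0.12 -0.028 0;0 0 0 -0.076 -0.018 0'; python3 -m inch '0 0 0 0 0 0;0 0 0 0 0 0;0 0 0 0 0 0'
python3 - <<'E'
from h import *
import pickle
np.set_printoptions(precision=4,suppress=True)
to(O+.14*N)
p=env.get_image("wrist"); save(p,"w4"); pickle.dump(p,open("w4.pkl","wb"))
T,r=tool(); tip=T+r.apply([0,0,.0805]); print("tip px",proj(p,tip),"spot px (h=6,13,20)",*[proj(p,O+h*N) for h in(.006,.013,.02)])
E
```

```text
t: 8.45
ee_pos: [0.5005, -0.081, 0.2464]
ee_rot: [-3.14, -0.002, 2.082]
ft_force: [0.8, 0.7, -1.3]
finger_gap: 0.0218
finger_force: 25.0
t: 9.07
ee_pos: [0.5373, 0.1688, 0.2463]
ee_rot: [-3.139, -0.001, 2.082]
ft_force: [1.3, -0.1, -1.8]
finger_gap: 0.0221
finger_force: 25.0
t: 9.7
ee_pos: [0.5374, 0.1703, 0.2395]
ee_rot: [2.542, 0.13, 2.042]
ft_force: [0.3, 0.0, -1.5]
finger_gap: 0.0221
finger_force: 25.0
t: 10.07
ee_pos: [0.5412, 0.1697, 0.242]
ee_rot: [2.542, 0.132, 2.042]
ft_force: [0.1, -0.4, -1.5]
finger_gap: 0.0223
finger_force: 25.0
move tool [ 0.0012 -0.0018  0.0808]
tilt err deg 0.07144602616152136
rotvec tool [ 0.0008  0.0009 -0.    ]
tip px [316.1525 242.5959] spot px (h=6,13,20) [313.8076 204.5811] [313.7959 205.8527] [313.7839 207.1707]
```

View pics/w4.png

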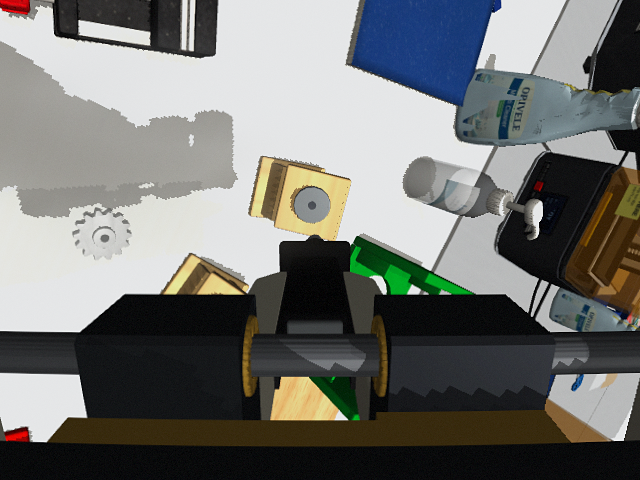

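The spot is at (312,205.5) against a predicted (314,206), so my estimate agrees to about 1.5 mm. The tip is visible at (316,238). I'll close in.

```bash
python3 -m inch '0.001 -0.001 0.02 0 0 0;0 0 0.03 0 0 0;0 0 0.03 0 0 0;0 0 0.01 0 0 0;0 0 0 0 0 0';  python3 -m inch '0 0 0 0 0 0;0 0 0 0 0 0'
python3 - <<'E'
from h import *
import pickle
np.set_printoptions(precision=4,suppress=True)
to(O+.13*N)
p=env.get_image("wrist"); pickle.dump(p,open("w5.pkl","wb"))
T,r=tool(); tip=T+r.apply([0,0,.0805]); print("tip h",(tip-O)@N,"px",proj(p,tip),"spot px (h=6,13,20)",*[proj(p,O+h*N) for h in(.006,.013,.02)])
print([proj(p,tip+.005*np.array(v)) -proj(p,tip) for v in (XP,YP)])
u,v=proj(p,O+.013*N).astype(int); print(u,v)
b=cv2.resize(p["image"][v-60:v+60,u-80:u+80],None,fx=5,fy=5,interpolation=cv2.INTER_CUBIC); cv2.imwrite("pics/w5.png",b[:,:,::-1])
E
```

```text
t: 10.75
ee_pos: [0.5891, 0.1843, 0.1667]
ee_rot: [2.543, 0.131, 2.042]
ft_force: [-0.8, -0.3, -1.3]
finger_gap: 0.0217
finger_force: 25.0
t: 11.0
ee_pos: [0.5893, 0.1841, 0.1685]
ee_rot: [2.54, 0.133, 2.041]
ft_force: [-0.3, 0.2, -1.7]
finger_gap: 0.0217
finger_force: 25.0
move tool [ 0.0004 -0.0008  0.0019]
tilt err deg 0.19108648201622702
rotvec tool [0.0027 0.002  0.    ]
tip h 0.0513378557545068 px [315.9921 242.5228] spot px (h=6,13,20) [314.4869 225.7576] [314.5056 227.9027] [314.5253 230.1492]
[array([7.5595, 1.6971]), array([ 1.7823, -7.3336])]
314 227
```

View pics/w5.png

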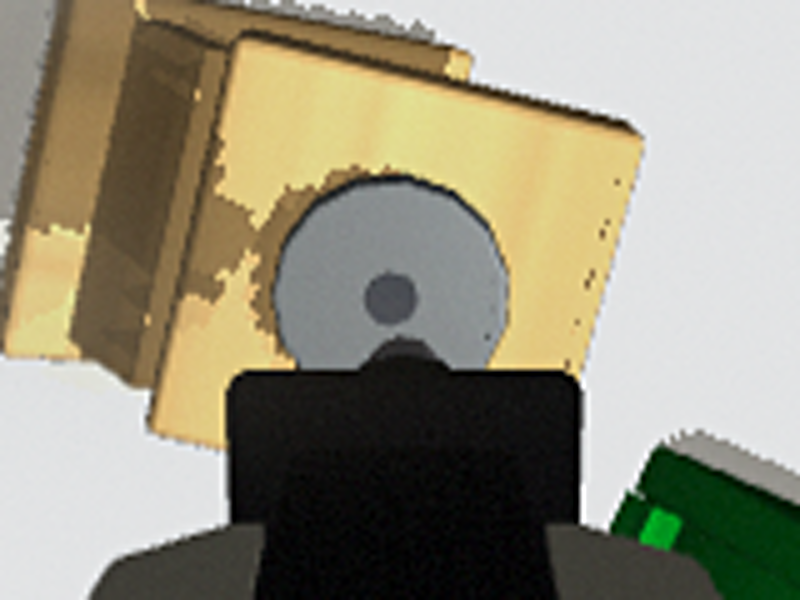

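Spot at px (312.1,226.7), nose at about x 314.5. The tip needs about 1.5 mm in −y. Next I approach and feel.

```bash
cat > f.py <<'E'
from h import *
np.set_printoptions(precision=4,suppress=True)
def f(k=8):
    F=[];H=[];L=[]
    for _ in range(k):
        env.get_image("wrist"); s=env.sense(); F.append(np.array(s["ft_force"]))
        T,r=tool(); tip=T+r.apply([0,0,.0805])-O; H.append(tip@N); L.append([tip@XP,tip@YP])
    F=np.array(F)@N; print("t",s["t"],"Fn",F.mean(),"sd",F.std(),"tip h",np.mean(H),"lat",np.mean(L,0),"lattorque",s["ft_torque"])
if __name__=="__main__": f()
E
python3 -m inch '0 -0.0015 0.01 0 0 0;0 0 0.012 0 0 0;0 0 0.005 0 0 0;0 0 0 0 0 0;0 0 0 0 0 0' && python3 f.py; python3 -m inch '0 0 0.002 0 0 0;0 0 0 0 0 0' >/dev/null; python3 f.py
```

```text
t: 11.68
ee_pos: [0.603, 0.1878, 0.1443]
ee_rot: [2.542, 0.132, 2.041]
ft_force: [0.2, 0.1, -1.4]
finger_gap: 0.022
finger_force: 25.0
t 12.075 Fn -1.423644351361067 sd 0.4180523531811622 tip h 0.023676202933506744 lat [-0.0011 -0.0006] lattorque [-0.1012  0.4542  0.0153]
t 12.725 Fn -1.4106493541581326 sd 0.42831340458454037 tip h 0.021461522962216956 lat [-0.0014 -0.0006] lattorque [-0.1161  0.4783 -0.0009]
```

```bash
for i in 1; do python3 -m inch '0 0 0.003 0 0 0;0 0 0 0 0 0' >/dev/null; python3 f.py; done; python3 -m inch '0 0 0.003 0 0 0;0 0 0 0 0 0' >/dev/null; python3 f.py
```

```text
t 13.375 Fn -1.5158764893785495 sd 0.6352815978951454 tip h 0.018461222201678278 lat [-0.0013 -0.0006] lattorque [-0.2241  0.4795 -0.0081]
t 14.025 Fn -1.8884460307037072 sd 0.44205231411685636 tip h 0.015463823796258463 lat [-0.0013 -0.0006] lattorque [-0.2472  0.4632 -0.0079]
```

```bash
python3 -m inch '0 0 0.003 0 0 0;0 0 0 0 0 0' >/dev/null; python3 f.py
```

```text
t 14.675 Fn -1.57382061906601 sd 0.5727382809915843 tip h 0.012454725795935293 lat [-0.0013 -0.0006] lattorque [-0.1864  0.5025 -0.0232]
```

```bash
python3 -m inch '0 0 0.002 0 0 0;0 0 0 0 0 0' >/dev/null; python3 f.py
```

```text
t 15.325 Fn -1.459308794517539 sd 0.4772145469520829 tip h 0.010475237121336 lat [-0.0013 -0.0006] lattorque [-0.2133  0.485   0.0332]
```

```bash
python3 -m inch '0 0 0.002 0 0 0;0 0 0 0 0 0' >/dev/null; python3 f.py
```

```text
t 15.975 Fn -1.2738770963084365 sd 0.5954795443938317 tip h 0.008467104352533197 lat [-0.0013 -0.0006] lattorque [-0.155   0.4734 -0.0492]
```

```bash
python3 -m inch '0 0 0.002 0 0 0;0 0 0 0 0 0' >/dev/null; python3 f.py
```

```text
t 16.625 Fn 0.33507653347019684 sd 0.3456735461148311 tip h 0.006517759867699578 lat [-0.0013 -0.0006] lattorque [-0.2447  0.5214  0.0317]
```

```bash
python3 -m inch '0 0 0.0015 0 0 0;0 0 0.0015 0 0 0;0 0 0 0 0 0' >/dev/null; python3 -c "
from f import *
f(10)"
```

```text
t 17.5 Fn 1.7455546017904027 sd 0.4287408735588954 tip h 0.003510649770246436 lat [-0.0013 -0.0006] lattorque [-0.1351  0.5874  0.0087]
```

```bash
Z='0 0 0 0 0 0;0 0 0 0 0 0;0 0 0 0 0 0;0 0 0 0 0 0;0 0 0 0 0 0'; for i in 1 2 3 4; do python3 -m inch '0 0 0 0 0 0;0 0 0 0 0 0;0 0 0 0 0 0;0 0 0 0 0 0;0 0 0 0 0 0' >/dev/null; done; python3 f.py
python3 - <<'E'
from h import *
p=env.get_image("side"); s=env.get_image("scene")
a=cv2.resize(p["image"][310:410,160:260],None,fx=4,fy=4,interpolation=cv2.INTER_CUBIC)
b=cv2.resize(s["image"][120:220,270:370],None,fx=4,fy=4,interpolation=cv2.INTER_CUBIC)
cv2.imwrite("pics/touch.png",np.hstack([a,b])[:,:,::-1])
E
```

```text
t 20.4 Fn 1.5391206701009805 sd 0.41105162967327263 tip h 0.0034991116273501636 lat [-0.0013 -0.0006] lattorque [-0.143   0.5174  0.0548]
```

View pics/touch.png

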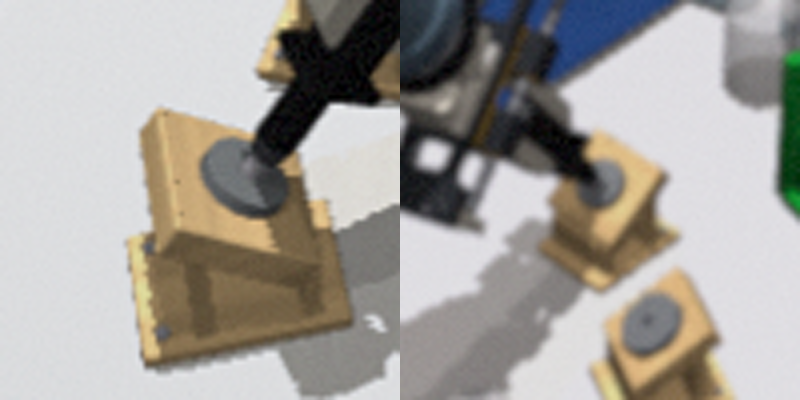

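The nose sits on the puck's centre in both views: side crop (252,168), scene crop (600,182). The hold lasted over 3 s. Now I retract and return.

```bash
python3 -m inch '0 0 -0.01 0 0 0;0 0 -0.03 0 0 0;0 0 -0.04 0 0 0;0 0 -0.04 0 0 0;0 0 -0.016 0 0 0'; python3 -m inch '0 0 0 0.1 0.024 0;0 0 0 0.15 0.035 0;0 0 0 0.15 0.035 0;0 0 0 0.12 0.028 0;0 0 0 0.076 0.018 0'; python3 -m inch '0 0 0 0 0 0;0 0 0 0 0 0' 
python3 -c "
from h import *
np.set_printoptions(precision=4,suppress=True)
p,r=tool(); print(p,r.inv().apply(np.array([.469,-.3078,.245])-p), r.inv().apply([0,0,-1]))"
```

```text
t: 21.12
ee_pos: [0.5383, 0.169, 0.2421]
ee_rot: [2.539, 0.134, 2.04]
ft_force: [0.8, 0.2, -1.1]
finger_gap: 0.0221
finger_force: 25.0
t: 21.75
ee_pos: [0.5396, 0.1692, 0.2398]
ee_rot: [-3.139, 0.001, 2.081]
ft_force: [0.2, -0.3, -2.4]
finger_gap: 0.022
finger_force: 25.0
t: 22.0
ee_pos: [0.5384, 0.1692, 0.2392]
ee_rot: [3.141, 0.0, 2.082]
ft_force: [-0.4, 0.0, -1.8]
finger_gap: 0.0218
finger_force: 25.0
[0.5384 0.1692 0.2392] [-0.3821 -0.2938 -0.0059] [ 0.0004 -0.0008  1.    ]
```

```bash
python3 -m inch '-0.04 -0.0305 -0.003 0 0 0;-0.04 -0.0305 -0.003 0 0 0;-0.04 -0.0305 0 0 0 0;-0.04 -0.0305 0 0 0 0;-0.04 -0.0305 0 0 0 0'; python3 -m inch '-0.04 -0.0305 0 0 0 0;-0.04 -0.0305 0 0 0 0;-0.04 -0.0305 0 0 0 0;-0.04 -0.0305 0 0 0 0;-0.022 -0.0193 0 0 0 0';  python3 -m inch '0 0 0 0 0 0;0 0 0 0 0 0;0 0 0 0 0 0' 
python3 -c "
from h import *
np.set_printoptions(precision=4,suppress=True)
for i in range(3):
    w=env.get_image('wrist'); p,r=tool(); print(p,r.inv().apply(np.array([.469,-.3078,.245])-p), r.inv().apply([0,0,-1]))
print(env.place_of(w,'nose_tip')[:2], proj(w,p+[0,0,-.0805]))
for n in('side','scene'):
    w=env.get_image(n); print([d for d in env.place_of(w,'wand')[:2]], proj(w,p+[0,0,-.0205]), [d for d in env.place_of(w,'nose_tip')[:2]],proj(w,p+[0,0,-.0805]))"
```

```text
t: 22.62
ee_pos: [0.5025, -0.081, 0.246]
ee_rot: [3.14, 0.002, 2.082]
ft_force: [0.6, -1.6, -1.8]
finger_gap: 0.0217
finger_force: 25.0
t: 23.25
ee_pos: [0.4682, -0.3096, 0.2458]
ee_rot: [3.141, 0.002, 2.08]
ft_force: [-0.2, 0.4, -0.9]
finger_gap: 0.0217
finger_force: 25.0
t: 23.62
ee_pos: [0.4696, -0.3063, 0.2457]
ee_rot: [3.141, 0.0, 2.083]
ft_force: [0.1, 0.6, -1.6]
finger_gap: 0.0219
finger_force: 25.0
[ 0.4697 -0.3063  0.2457] [-0.0009 -0.0014  0.0007] [ 0.0005 -0.0003  1.    ]
[ 0.4698 -0.3065  0.2456] [-0.0008 -0.0013  0.0006] [ 0.0005 -0.0002  1.    ]
[ 0.4698 -0.3066  0.2456] [-0.0006 -0.0013  0.0006] [ 0.0004 -0.0002  1.    ]
[] [316.5087 243.242 ]
[{'location': [337.9, 109.3], 'conf': 0.62}] [338.9657 110.3818] [{'location': [335.8, 132.9], 'conf': 0.49}] [338.1277 136.8205]
[{'location': [401.3, 282.5], 'conf': 0.65}, {'location': [370.9, 289.5], 'conf': 0.46}] [368.2499 289.5131] [] [366.4723 307.5613]
```

```bash
python3 -m inch '-0.0006 -0.001 0.03 0 0 0;0 0 0.03 0 0 0;0 0 0.015 0 0 0;0 0 0.01 0 0 0;0 0 0 0 0 0'; python3 -m inch '0 0 0.01 0 0 0;0 0 0.01 0 0 0;0 0 0.01 0 0 0;0 0 0.01 0 0 0;0 0 0 0 0 0'; python3 -m inch '0 0 0.008 0 0 0;0 0 0.005 0 0 0;0 0 0.003 0 0 0;0 0 0 0 0 0'
```

```text
t: 24.75
ee_pos: [0.4689, -0.3086, 0.1602]
ee_rot: [-3.141, -0.0, 2.082]
ft_force: [0.1, -0.9, -1.0]
finger_gap: 0.0218
finger_force: 25.0
t: 25.38
ee_pos: [0.4684, -0.308, 0.1192]
ee_rot: [-3.141, -0.002, 2.082]
ft_force: [0.7, -0.6, -1.1]
finger_gap: 0.0217
finger_force: 25.0
t: 25.88
ee_pos: [0.4688, -0.3085, 0.1041]
ee_rot: [-3.141, -0.0, 2.082]
ft_force: [1.0, 0.9, -1.1]
finger_gap: 0.0217
finger_force: 25.0
```

Free descent, no contact. Now the last few millimetres, by feel.

```bash
cat > g.py <<'E'
from h import *
F=[];P=[]
for _ in range(6): env.get_image("wrist"); s=env.sense(); F.append(s["ft_force"]); P.append(s["ee_pos"])
print(s["t"],np.mean(F,0).round(2),np.mean(P,0).round(4))
E
python3 g.py; python3 -m inch '0 0 0.002 0 0 0;0 0 0.001 0 0 0;0 0 0 0 0 0' >/dev/null; python3 g.py;  python3 -m inch '0 0 0.001 0 0 0;0 0 0 0 0 0' >/dev/null; python3 g.py
```

```text
26.175 [-0.03 -0.21 -1.63] [ 0.469  -0.3087  0.1045]
26.85 [ 0.06 -0.07 -1.63] [ 0.4689 -0.3086  0.1013]
27.4 [ 0.1  -0.04 -1.8 ] [ 0.4689 -0.3086  0.1003]
```

```bash
python3 -m inch '0 0 0.001 0 0 0;0 0 0 0 0 0' >/dev/null; python3 g.py
```

```text
27.95 [-0.13 -0.23 -1.77] [ 0.4689 -0.3086  0.0993]
```

```bash
python3 -m inch '0 0 0.001 0 0 0;0 0 0 0 0 0' >/dev/null; python3 g.py
```

```text
28.5 [-1.83  1.6   5.09] [ 0.469  -0.3087  0.0989]
```

```bash
python3 -m inch '0 0 0.0005 0 0 0;0 0 0 0 0 0' >/dev/null; python3 g.py
```

```text
29.05 [-2.57  2.05  8.57] [ 0.469  -0.3087  0.0989]
```

Seated: upward force at TCP z 0.0989, the same height as at the grasp. Release and retreat.

```bash
python3 -m inch '0 0 -0.0005 0 0 0;0 0 0 0 0 0'; python3 -m inch '0 0 0 0 0 0;0 0 0 0 0 0;0 0 0 0 0 0;0 0 0 0 0 0' 0.055; python3 -m inch '0 0 -0.015 0 0 0;0 0 -0.03 0 0 0;0 0 -0.04 0 0 0;0 0 -0.04 0 0 0;0 0 -0.015 0 0 0'; python3 -m inch '0 0 0 0 0 0;0 0 0 0 0 0;0 0 0 0 0 0;0 0 0 0 0 0'
python3 - <<'E'
from h import *
import pickle
np.set_printoptions(precision=4,suppress=True)
q=pickle.load(open("w3.pkl","rb")); p=env.get_image("wrist")
print(np.abs(np.array(p["pose"])-np.array(q["pose"])).max(), proj(p,[.469,-.3075,.148]),proj(p,[.469,-.3075,.084]))
for x in(q,p):
    print([(np.round(d["location"],1),round(d["conf"],2)) for d in env.place_of(p,"wand")[:2]])
    m=(x["image"].max(2)<70)[180:265,270:360]; ys,xs=np.nonzero(m); print("dark bbox",xs.min()+270,xs.max()+270,ys.min()+180,ys.max()+180)
for n in("side","scene"):
    c=env.get_image(n); print(n,[(np.round(d["location"],1),round(d["conf"],2)) for d in env.place_of(c,"wand")[:2]],proj(c,[.469,-.308,.078]))
E
```

```text
t: 29.3
ee_pos: [0.469, -0.3087, 0.0989]
ee_rot: [3.141, 0.001, 2.082]
ft_force: [-1.9, 1.2, 7.6]
finger_gap: 0.0216
finger_force: 25.0
t: 29.8
ee_pos: [0.4689, -0.3086, 0.0982]
ee_rot: [-3.142, -0.0, 2.082]
ft_force: [-0.0, 0.3, 0.2]
finger_gap: 0.0541
finger_force: 0.0
t: 30.42
ee_pos: [0.4699, -0.3095, 0.2419]
ee_rot: [3.14, 0.005, 2.082]
ft_force: [-0.6, -0.2, 0.6]
finger_gap: 0.055
finger_force: 0.0
t: 30.92
ee_pos: [0.4686, -0.3083, 0.2372]
ee_rot: [-3.141, -0.002, 2.082]
ft_force: [0.8, 0.4, 0.1]
finger_gap: 0.0548
finger_force: 0.0
0.003272076566857407 [317.7388 239.0964] [317.2175 219.2435]
[(array([316.2, 215.4]), 0.61)]
dark bbox 270 359 180 264
[(array([316.2, 215.4]), 0.61)]
dark bbox 270 359 180 264
side [(array([335.3, 169.6]), 0.89)] [337.3558 172.332 ]
scene [(array([363.7, 336.5]), 0.95)] [364.1407 331.7886]
```

```bash
python3 -c "
from cell import env
print(env.sign_off())"
```

```text
the job is handed in; nothing more can be done
None
```

The middle puck was read with the nose about 5–6 mm in (from the contact force) for over 2 s, the wand hangs seated and released in the grey holder again, and the job is handed in; the hand-in returned no verdict.

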